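Seat the change gear in the bench drive and hold it home

TASK

Take the brass gear out of the wooden rack by its square boss, turn it until the four splines of its stem line up with the cross-shaped socket of the blue bench drive, and slide it in. Push it fully home against the spring in the socket, so that the wheel sits flat on the steel hub, and finish while still holding it pressed down there with the gripper, as the spring would lift it again. Leave the black gear in the rack and do not disturb the other things on the bench.

Things in the scene. Friction and masses are not known exactly. Their poses are not given: they have to be found in the camera images.
- brass_gear: Loose brass-coloured gear on a steel stem, 0.14 to 0.26 kg, upright, stem in a rack hole (a few mm of play). Origin: centre of the stem's foot, z up its axis. Stem z 0-34 mm: four splines, a cross along its x and y, 34 mm across, 9 mm wide, round-footed; wheel 72 mm across, z 34-46; square boss to grip, 26x26 mm, z 46-80, flats square to x and y. Same after each quarter turn.
- brass_gear_shoulder (a point): Centre of the underside of the brass gear's wheel, 34 mm above its foot, on its axis.
- black_gear: Spare gear of the same shape and size with a black wheel, loose in the other rack hole, upright; stays there. Origin and axes as for the brass gear.
- gear_rack: Fixed wooden block, 90 mm (its x) x 190 mm (its y) x 42 mm high, with two round holes 42 mm across and 38 mm deep, 47.5 mm either side of its middle along its y. The gears' wheels rest on its top. Origin: centre of its underside.
- drive: Fixed blue bench drive: housing 100 x 100 mm, 54 mm high, on a foot plate 130 mm long in x, with a grey motor sticking out 45 mm on its +x side. A steel hub 66 mm across rises from its middle to 66 mm above the bench. Origin: centre of its underside.
- socket_mouth (a point): Centre of the hub's flat top, 66 mm above the bench; turns with the hub, z up. The socket is a cross-shaped hole along its x and y, each slot 13 mm wide, 38 mm end to end (2 mm play round the splines). Its black sprung floor lies 24 mm below the mouth at rest. Gear home: wheel's underside on the hub's top, stem 34 mm deep, floor pushed down 10 mm.
- drive_hub (a joint): Turn of the hub in the drive, rad, counter-clockwise from above positive; stiff (about 0.25 N m to turn). Where it stands differs each time; it need not be turned.
- ejector (a joint): How far the spring-loaded floor in the socket is pushed down, m: 0 at rest, 0.010 when the gear is home. The spring pushes up with about 4 N at 0 and 10 N at 0.010 and carries the gear's weight by itself.
- jar_white: White lidded jar, 68 mm across, 99 mm tall, loose bystander at the back. Origin: centre of its underside.
- cup_plaster: Dark rubber plaster bowl, 79 mm across, 62 mm tall, loose bystander at the right. Origin: centre of its underside.
- c_clamp: Blue C-clamp lying flat, about 98 x 97 x 16 mm, loose bystander towards the back. Origin: centre of its underside.
Mind the look-alikes: they are no part of the job. What is shaped like the black_gear but orange or turquoise is not meant.

How it is judged:
By the outcome, as a careful person would: the job done as asked, in the order asked, and still so for the second after the job is handed in, while the arm keeps its last pose, push and grip.
It also fails if it takes over 51 s, if anything falls off the work surface, if the arm or the gripper's body presses on something with over 40 N, if the wrist force passes 120 N, or if a joint passes its speed limit or range.

ROBOT

A 7-joint arm with a two-finger parallel gripper is mounted at the origin on a cart in front of the work surface, level with it; the furniture and walls round the work are solid. World frame = base frame: x ahead of the robot, y to its left, z up, the work surface at z = 0. Lengths are in mm, angles in rad, forces in N, time in s.
With the tool pointing down it reaches from about 350 to 900 mm from the base axis. Payload 7.2 kg.
Tool frame: the origin (TCP) lies between the finger pads; the fingertips stand 8 mm ahead of it and the grasp point (between the pads) lies 11 mm behind it; z points along the fingers, y is the line along which they close (so a half turn about z gives the same grasp; the last joint's range is limited). The gripper opens to 88 mm and grips with 3 to 60 N. Pads are 20 mm wide; open, the fingers measure 115 mm over their backs; the gripper's body (75 mm by 178 mm) begins 61 mm behind the grasp point.
Start: joints at [1.047, 0.411, -0.013, 1.596, 0.006, 1.134, -0.082], TCP at [275.102, -561.202, 230.653] pointing down, gripper open.
Joint ranges: [-2.95, 2.95], [-0.29, 1.99], [-1.47, 1.44], [0.14, 2.54], [-1.03, 4.17], [0.13, 1.85], [-2.86, 2.86]. Speed limits (rad/s): [2.39, 2.39, 3.01, 3.01, 3.14, 3.14, 3.14].

INTERFACE

Orientations are given as a rotation vector (axis times angle).
In Python, from bench import robot gives the robot as it stands. The module is installed in compiled form; this text tells all that it offers.
- The arm moves only by the shell command python3 -m pendant 'ROWS' [FORCE]. ROWS is JSON, a list of rows, each an object of numbers: "ax", "ay", "az": the turn, a rotation vector about the tool's x, y, z in degrees; "tx", "ty", "tz": the shift along the tool's x, y, z in mm; "jaw": the finger opening in mm, from 0 to 87.8. In form: [{"ax": .., "ay": .., "az": .., "tx": .., "ty": .., "tz": .., "jaw": ..}, ...]. A call has 1 to 12 rows; each row shifts and turns the commanded pose from where the row before left it, along the tool's axes as they then stand; what a row does not reach is not made up. A row lasts 1/12 s, in which the tool goes at most 41.7 mm and 7.16 degrees, less where a joint would pass 70% of its speed; a pose out of reach is approached as far as the arm can. A call with a gripper value outside its range is refused whole. The fingers move at their own pace and stop on an object; FORCE is the grip in N (left out, the last holds). Time passes only in rows, so rows that do not move let the fingers close. It gives the time, the measured TCP pose, the force, the opening and the grip force at its end, in the units of the state.
- robot.observe(): the state, without advancing time (a new reading comes with each control period).
- robot.capture(name): name is "side" or "top" or "wrist"; returns the picture (400x640x3 uint8, red, green, blue); there is no depth.
- robot.camera_model(name): a dict with "intrinsics" (3x3 intrinsics, pixels), "world_to_cam" (4x4, takes a point from world to camera coordinates); the wrist camera has in their place "T_tool_cam" (4x4, takes a point from camera to tool coordinates, whose origin is the TCP and whose axes are the flange's). Camera axes: x right, y down, z forward; pixel columns grow to the right and rows downward; lengths in mm; the calibration is good to about 2 mm. A picture is of the moment at which its call begins: read the wrist's pose just before it. camera_model takes no time and is no camera call.
- robot.close_job(): hands the job in; it is judged then, once.
The state is a dict: "time": time; "joint_pos": joint angles; "qvel": joint speeds; "effort": joint torques, N m; "tool_pos": TCP position; "orientation": TCP orientation; "wrist_force": force on the tool from outside, world axes, zero at the start; "ft_torque": the same for the moment, N m; "width": finger opening in mm; "grip_force": force on a finger pad.
Only numpy, scipy, OpenCV 4.12 (cv2) and the standard library are available. Lean on these libraries where they do the work, as an engineer would, in place of code of your own. Each camera call takes 0.05 s, during which the arm holds its last target. There are 200 camera calls.

## Working session

There is one attempt and no reset: what is moved stays moved. The work goes in short steps, Python scripts to look and compute and a shell command to move; the robot and the scene stay as the last step left them, time stands still between calls to the robot, and variables do not carry over. Pictures are saved under pics/ and viewed, at most 10 in all, crops included, and the job is handed in when it is done.

```bash
mkdir -p pics; python3 - <<'E'
from bench import robot
import cv2,numpy as np
s=robot.observe();print({k:np.round(v,3).tolist() for k,v in s.items()})
for n in("side","top"):
    cv2.imwrite(f"pics/{n}0.png",robot.capture(n)[:,:,::-1]);m=robot.camera_model(n);print(n,m["intrinsics"],np.round(m["world_to_cam"],4))
print(robot.camera_model("wrist"))
E
```

```text
{'time': 0.0, 'joint_pos': [1.047, 0.412, -0.013, 1.597, 0.006, 1.134, -0.082], 'qvel': [0.0, 0.001, 0.002, 0.001, -0.002, 0.001, 0.001], 'effort': [0.0, -58.795, 0.642, -29.108, -0.054, 0.018, 0.0], 'tool_pos': [274.891, -560.759, 229.828], 'orientation': [-3.059, -0.71, 0.001], 'wrist_force': [-0.416, -0.292, -0.399], 'ft_torque': [-0.015, 0.003, 0.01], 'grip_force': 0.0, 'width': 87.573}
side [[364.31649508   0.         317.83910051]
 [  0.         364.31649508 204.76090155]
 [  0.           0.           1.        ]] [[-8.409000e-01 -5.409000e-01 -1.950000e-02  4.013261e+02]
 [-3.331000e-01  5.456000e-01 -7.690000e-01  2.279106e+02]
 [ 4.266000e-01 -6.401000e-01 -6.390000e-01  9.879341e+02]
 [ 0.000000e+00  0.000000e+00  0.000000e+00  1.000000e+00]]
top [[446.00756109   0.         316.89221057]
 [  0.         446.00756109 197.87251895]
 [  0.           0.           1.        ]] [[-1.6800000e-02 -9.9970000e-01 -1.9000000e-02 -2.2634000e+00]
 [-9.9090000e-01  1.9200000e-02 -1.3350000e-01  5.1801550e+02]
 [ 1.3390000e-01  1.6500000e-02 -9.9090000e-01  1.4788866e+03]
 [ 0.0000000e+00  0.0000000e+00  0.0000000e+00  1.0000000e+00]]
{'intrinsics': array([[278.05800085,   0.        , 317.22212125],
       [  0.        , 278.05800085, 195.67103723],
       [  0.        ,   0.        ,   1.        ]]), 'T_tool_cam': array([[-9.48404106e-04, -9.54965168e-01, -2.96716411e-01,
         8.12586611e+01],
       [ 9.99998762e-01, -5.33238773e-04, -1.48012871e-03,
         1.69937751e-02],
       [ 1.25525067e-03, -2.96717448e-01,  9.54964492e-01,
        -1.54954358e+02],
       [ 0.00000000e+00,  0.00000000e+00,  0.00000000e+00,
         1.00000000e+00]])}
```

View pics/top0.png

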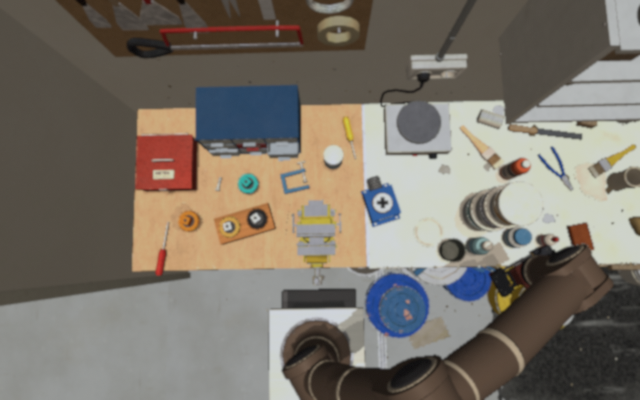

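View pics/side0.png

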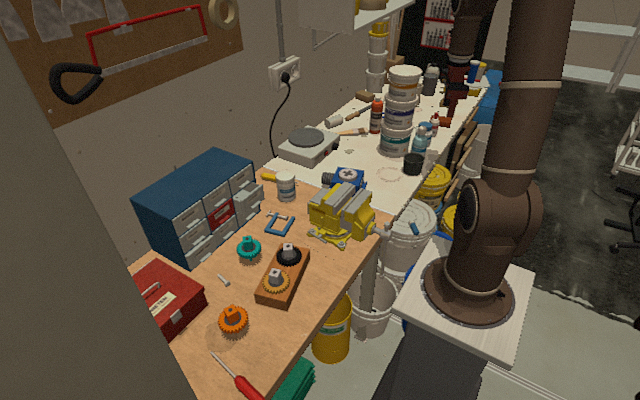

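The top view shows four gear-shaped things: yellow-brass in the rack at (229,227), black in the rack at (257,217), orange at (187,220) and turquoise at (248,183). The brass gear is the one in the left rack hole. The drive is at (382,203). I'll confirm this in an enlarged crop.

```bash
cat > h.py <<'E'
from bench import robot
import cv2,numpy as np
from scipy.spatial.transform import Rotation as R
def ray(n,px,z,s=None):
    m=robot.camera_model(n);K=m["intrinsics"]
    d=np.linalg.inv(K)@[px[0],px[1],1]
    if n=="wrist":
        T=np.eye(4);T[:3,:3]=R.from_rotvec(s["orientation"]).as_matrix();T[:3,3]=s["tool_pos"];C=T@m["T_tool_cam"]
    else: C=np.linalg.inv(m["world_to_cam"])
    o=C[:3,3];d=C[:3,:3]@d
    return o+d*(z-o[2])/d[2]
def proj(n,P,s=None):
    m=robot.camera_model(n)
    if n=="wrist":
        T=np.eye(4);T[:3,:3]=R.from_rotvec(s["orientation"]).as_matrix();T[:3,3]=s["tool_pos"];W=np.linalg.inv(T@m["T_tool_cam"])
    else: W=m["world_to_cam"]
    p=m["intrinsics"]@(W[:3,:3]@np.asarray(P,float)+W[:3,3]);return p[:2]/p[2]
E
python3 - <<'E'
from h import *
a=cv2.imread("pics/top0.png");b=cv2.imread("pics/side0.png")
c=[cv2.resize(a[195:250,205:285],(400,275),interpolation=2),cv2.resize(a[165:235,340:420],(400,275),interpolation=2),cv2.resize(b[235:310,240:320],(400,300),interpolation=2),cv2.resize(b[155:215,310:390],(400,300),interpolation=2)]
cv2.imwrite("pics/crop0.png",np.vstack([np.hstack(c[:2]),np.hstack(c[2:])]))
for n,p,z in [("top",(229.5,226),88),("top",(257,216),88),("top",(382,203),66),("side",(275,274),88),("side",(287,247),88),("side",(347,174),66)]:print(n,p,ray(n,p,z).round(0))
E
```

```text
top (229.5, 226) [424. 274.  88.]
top (257, 216) [455. 184.  88.]
top (382, 203) [ 492. -227.   66.]
side (275, 274) [421. 286.  88.]
side (287, 247) [451. 194.  88.]
side (347, 174) [ 496. -223.   66.]
```

View pics/crop0.png

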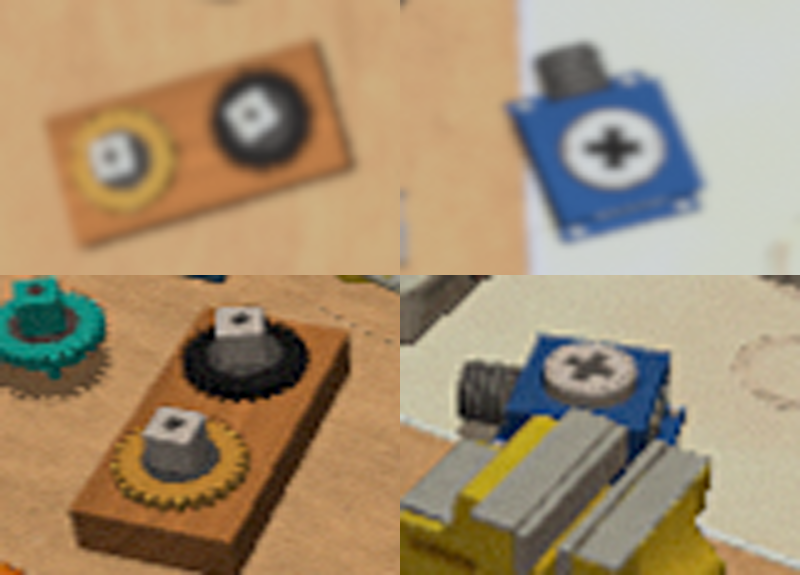

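The crop confirms it: the brass gear's boss top is at about top (227.5,226.5) and side (276,273), and the black gear is at top (255,218). The cross socket is at top (382.4,203). On the way I'll look at the socket from close by, keeping clear of the bucket stack.

```bash
python3 -m pendant '[{"tx":20,"ty":-32},{"tx":20,"ty":-32},{"tx":20,"ty":-32},{"tx":20,"ty":-32},{"tx":20,"ty":-32},{"tx":20,"ty":-32},{"tx":20,"ty":-32},{"tx":20,"ty":-32},{"tx":39,"ty":9},{"tx":39,"ty":9},{"tx":39,"ty":9},{"tx":39,"ty":9}]'
python3 -m pendant '[{},{},{}]'
python3 - <<'E'
from h import *
s=robot.observe();im=robot.capture("wrist");print(s["time"],s["tool_pos"],s["orientation"])
cv2.imwrite("pics/w1.png",im[:,:,::-1]);print(proj("wrist",(494,-226,66),s))
E
```

```text
0.1 [ 274.91851729 -560.81280119  229.91838174] [-3.05903992e+00 -7.09539706e-01  6.20207459e-04]
[  67.63032227 -227.54102867]$[0]: bad value
$[0]: bad value
```

View pics/w1.png

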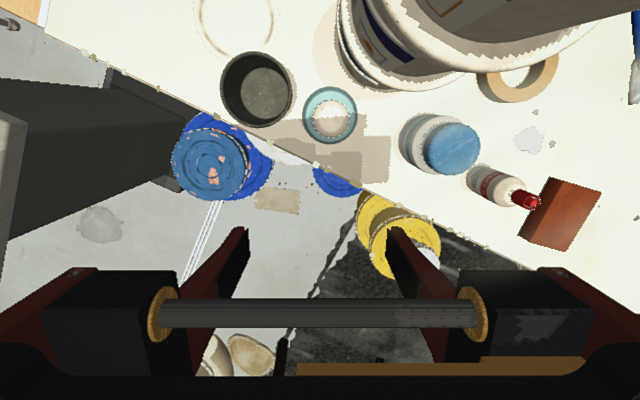

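The move was refused because every row needs all its keys, so the arm is still at the start. This picture shows the bucket stack at upper right (470,50), away from my path.

```bash
python3 -m pendant '[{"ax":0,"ay":0,"az":0,"tx":20,"ty":-32,"tz":0,"jaw":87},{"ax":0,"ay":0,"az":0,"tx":20,"ty":-32,"tz":0,"jaw":87},{"ax":0,"ay":0,"az":0,"tx":20,"ty":-32,"tz":0,"jaw":87},{"ax":0,"ay":0,"az":0,"tx":20,"ty":-32,"tz":0,"jaw":87},{"ax":0,"ay":0,"az":0,"tx":20,"ty":-32,"tz":0,"jaw":87},{"ax":0,"ay":0,"az":0,"tx":20,"ty":-32,"tz":0,"jaw":87},{"ax":0,"ay":0,"az":0,"tx":20,"ty":-32,"tz":0,"jaw":87},{"ax":0,"ay":0,"az":0,"tx":20,"ty":-32,"tz":0,"jaw":87},{"ax":0,"ay":0,"az":0,"tx":39,"ty":9,"tz":0,"jaw":87},{"ax":0,"ay":0,"az":0,"tx":39,"ty":9,"tz":0,"jaw":87},{"ax":0,"ay":0,"az":0,"tx":39,"ty":9,"tz":0,"jaw":87},{"ax":0,"ay":0,"az":0,"tx":39,"ty":9,"tz":0,"jaw":87}]'
python3 -m pendant '[{"ax":0,"ay":0,"az":0,"tx":0,"ty":0,"tz":0,"jaw":87},{"ax":0,"ay":0,"az":0,"tx":0,"ty":0,"tz":0,"jaw":87},{"ax":0,"ay":0,"az":0,"tx":0,"ty":0,"tz":0,"jaw":87}]'
python3 - <<'E'
from h import *
s=robot.observe();im=robot.capture("wrist");print(s["time"],s["tool_pos"],s["orientation"])
cv2.imwrite("pics/w2.png",im[:,:,::-1]);print(proj("wrist",(494,-226,66),s))
E
```

```text
time: 1.15
tool_pos: [463.5, -223.8, 230.9]
orientation: [3.06, 0.709, 0.001]
wrist_force: [0.9, -0.6, 1.0]
width: 87.0
grip_force: 0.0
time: 1.4
tool_pos: [461.3, -224.6, 230.0]
orientation: [-3.06, -0.71, 0.002]
wrist_force: [-0.3, -0.3, -0.2]
width: 87.4
grip_force: 0.0
1.4 [ 461.27227106 -224.55628495  230.02371149] [-3.05951135e+00 -7.10024858e-01  2.38692756e-03]
[331.40239284 156.83893533]
```

View pics/w2.png

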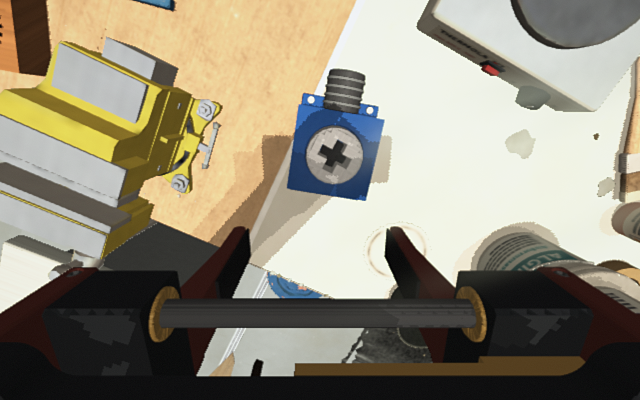

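The wrist view shows the drive's hub with its cross at about (334,155), 2-3 px from the prediction. I'll measure its centre and angle by code.

```bash
cat >> h.py <<'E'
def warp(im,s,c,z,half=50,k=4):
    "top-down view of plane z round c: k px/mm, columns +x world, rows +y world"
    w=np.float32([[c[0]+dx,c[1]+dy] for dx,dy in((-half,-half),(half,-half),(half,half),(-half,half))])
    src=np.float32([proj("wrist",(*p,z),s) for p in w]);n=2*half*k
    return cv2.warpPerspective(im,cv2.getPerspectiveTransform(src,np.float32([[0,0],[n,0],[n,n],[0,n]])),(n,n),flags=cv2.INTER_CUBIC)
E
python3 - <<'E'
from h import *
s=dict(tool_pos=[461.272,-224.556,230.024],orientation=[-3.05951135,-7.10024858e-01,2.38692756e-03])
im=cv2.imread("pics/w2.png");c=ray("wrist",(334,155),66,s);print(c)
w=warp(im,s,c[:2],66);g=cv2.cvtColor(w,cv2.COLOR_BGR2GRAY)
# hub: low saturation, bright
hsv=cv2.cvtColor(w,cv2.COLOR_BGR2HSV);m=((hsv[...,1]<80)&(g>110)).astype(np.uint8)
cs,_=cv2.findContours(m,0,2)
cc=[q for q in cs if cv2.pointPolygonTest(cv2.convexHull(q),(200,200),False)>0]
q=max(cc,key=cv2.contourArea);(hx,hy),r=cv2.minEnclosingCircle(q);print("hub",c[0]+(hx-200)/4,c[1]+(hy-200)/4,r/4)
yy,xx=np.mgrid[:400,:400];d=((g<75)&(np.hypot(xx-hx,yy-hy)<24*4))
x=xx[d]/4-50+c[0];y=yy[d]/4-50+c[1];print("cross",x.mean(),y.mean(),d.sum()/16,"expect",2*38*13-169)
dx,dy=x-x.mean(),y-y.mean();print("ang",np.degrees(np.angle(np.sum(((dx+1j*dy)**4))))/4)
cv2.imwrite("pics/c2.png",np.hstack([w,cv2.cvtColor((d*255).astype(np.uint8),8)]))
E
```

```text
[ 497.20274746 -227.71808597   66.        ]
hub 496.2021523706968 -228.42781421214724 32.88261032104492
cross 497.9150226544041 -226.27314879453584 507.375 expect 819
ang -1.1382217028738557
```

View pics/c2.png

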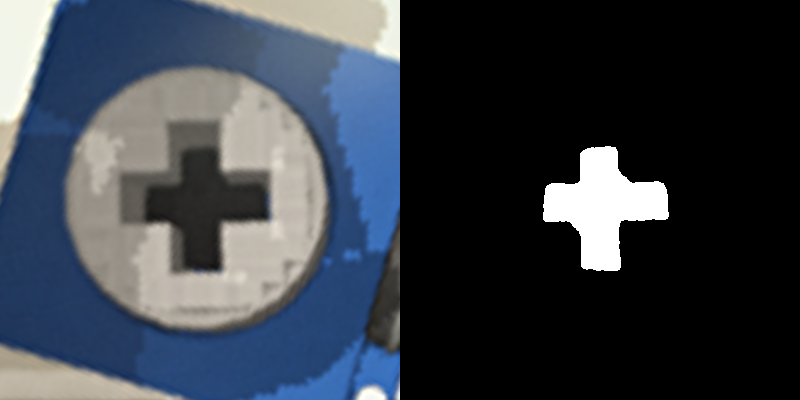

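The hub is centred at (496.2,-228.5) with r = 32.9 (true value 33), and the cross outline agrees. The cross angle is about -1° (mod 90). Next I go over the brass gear.

```bash
python3 -m pendant '[{"ax":0,"ay":0,"az":0,"tx":0,"ty":0,"tz":-30,"jaw":87},{"ax":0,"ay":0,"az":0,"tx":13,"ty":-20,"tz":-30,"jaw":87},{"ax":0,"ay":0,"az":0,"tx":13,"ty":-39,"tz":0,"jaw":87},{"ax":0,"ay":0,"az":0,"tx":13,"ty":-39,"tz":0,"jaw":87},{"ax":0,"ay":0,"az":0,"tx":13,"ty":-39,"tz":0,"jaw":87},{"ax":0,"ay":0,"az":0,"tx":13,"ty":-39,"tz":0,"jaw":87},{"ax":0,"ay":0,"az":0,"tx":13,"ty":-39,"tz":0,"jaw":87},{"ax":0,"ay":0,"az":0,"tx":13,"ty":-39,"tz":0,"jaw":87},{"ax":0,"ay":0,"az":0,"tx":13,"ty":-39,"tz":0,"jaw":87},{"ax":0,"ay":0,"az":0,"tx":13,"ty":-39,"tz":0,"jaw":87},{"ax":0,"ay":0,"az":0,"tx":13,"ty":-39,"tz":0,"jaw":87},{"ax":0,"ay":0,"az":0,"tx":13,"ty":-39,"tz":0,"jaw":87}]'
python3 -m pendant '[{"ax":0,"ay":0,"az":0,"tx":13,"ty":-39,"tz":0,"jaw":87},{"ax":0,"ay":0,"az":0,"tx":6,"ty":-20,"tz":30,"jaw":87},{"ax":0,"ay":0,"az":0,"tx":0,"ty":0,"tz":30,"jaw":87},{"ax":0,"ay":0,"az":0,"tx":0,"ty":0,"tz":0,"jaw":87},{"ax":0,"ay":0,"az":0,"tx":0,"ty":0,"tz":0,"jaw":87},{"ax":0,"ay":0,"az":0,"tx":0,"ty":0,"tz":0,"jaw":87}]'
python3 - <<'E'
from h import *
s=robot.observe();im=robot.capture("wrist");print(s["time"],s["tool_pos"],s["orientation"])
cv2.imwrite("pics/w3.png",im[:,:,::-1]);print(proj("wrist",(422,279,88),s))
np.save("s3.npy",np.r_[s["tool_pos"],s["orientation"]])
E
```

```text
time: 2.45
tool_pos: [409.1, 206.7, 291.1]
orientation: [3.06, 0.705, 0.002]
wrist_force: [1.4, -0.6, -0.2]
width: 87.0
grip_force: 0.0
time: 2.95
tool_pos: [401.8, 266.7, 231.9]
orientation: [3.06, 0.706, 0.002]
wrist_force: [-0.1, -0.5, 0.4]
width: 87.1
grip_force: 0.0
2.95 [401.7809031  266.68922469 231.9326505 ] [3.06047974e+00 7.06304034e-01 1.60079968e-03]
[315.4560444  164.90570962]
```

View pics/w3.png

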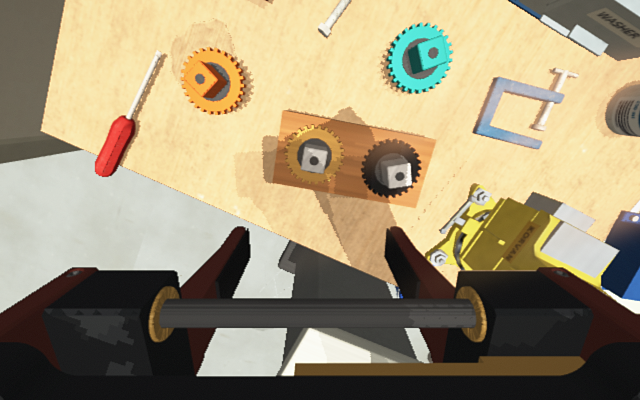

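The brass gear in the rack has its boss top at about (314,160); the black one is at (399,176). Now I warp to the boss-top plane for centre and angle.

```bash
python3 - <<'E'
from h import *
v=np.load("s3.npy");s=dict(tool_pos=v[:3],orientation=v[3:])
im=cv2.imread("pics/w3.png");c=ray("wrist",(314,160),88,s);print(c,"black",ray("wrist",(399,176),88,s))
w=warp(im,s,c[:2],88,half=40,k=10);g=cv2.cvtColor(w,6);hsv=cv2.cvtColor(w,40)
m=((hsv[...,1]<60)&(g>150)).astype(np.uint8);m=cv2.morphologyEx(m,cv2.MORPH_OPEN,np.ones((25,25)))
cs,_=cv2.findContours(m,0,2);q=max(cs,key=cv2.contourArea)
(rx,ry),(a,b),t=cv2.minAreaRect(q);print("rect",c[0]+rx/10-40,c[1]+ry/10-40,a/10,b/10,"ang world",t)
cv2.drawContours(w,[q],-1,(0,0,255),2);cv2.imwrite("pics/c3.png",w[100:700,100:700])
Rm=R.from_rotvec(v[3:]).as_matrix();print(Rm.round(3),"tool x yaw",np.degrees(np.arctan2(Rm[1,0],Rm[0,0])))
E
```

```text
[426.14892787 282.7594052   88.        ] black [451.11566788 190.87404463  88.        ]
rect 426.15788172904956 282.88551603512144 24.73157501220703 24.804049682617187 ang world 15.68999195098877
[[ 0.899  0.438  0.001]
 [ 0.438 -0.899 -0.   ]
 [ 0.001  0.001 -1.   ]] tool x yaw 25.99065824992647
```

View pics/c3.png

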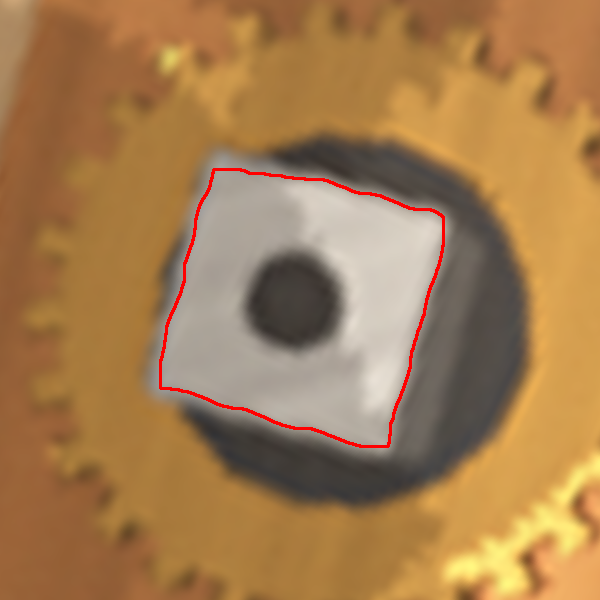

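The boss is centred at (426.2,282.9), about 25 mm square, at about 14°. The black gear is 95 mm away as it should be. I turn 12° about the tool, shift, descend and close.

```bash
python3 -m pendant '[{"ax":0,"ay":0,"az":0,"tx":29,"ty":-4,"tz":0,"jaw":56},{"ax":0,"ay":0,"az":6,"tx":0,"ty":0,"tz":20,"jaw":56},{"ax":0,"ay":0,"az":6,"tx":0,"ty":0,"tz":20,"jaw":56},{"ax":0,"ay":0,"az":0,"tx":0,"ty":0,"tz":30,"jaw":56},{"ax":0,"ay":0,"az":0,"tx":0,"ty":0,"tz":30,"jaw":56},{"ax":0,"ay":0,"az":0,"tx":0,"ty":0,"tz":20,"jaw":56},{"ax":0,"ay":0,"az":0,"tx":0,"ty":0,"tz":0,"jaw":56},{"ax":0,"ay":0,"az":0,"tx":0,"ty":0,"tz":0,"jaw":56},{"ax":0,"ay":0,"az":0,"tx":0,"ty":0,"tz":0,"jaw":56}]'
python3 - <<'E'
from h import *
s=robot.observe();im=robot.capture("wrist")
cv2.imwrite("pics/w4.png",im[:,:,::-1]);print(s["tool_pos"],s["orientation"],proj("wrist",(426.2,282.9,88),s))
E
```

```text
time: 3.75
tool_pos: [426.7, 284.6, 112.7]
orientation: [-3.117, -0.384, -0.004]
wrist_force: [-0.3, 0.5, -0.7]
width: 56.0
grip_force: 0.0
[426.67164235 284.61478641 112.74367322] [-3.11697118 -0.38411083 -0.00430113] [319.7008242  231.34585175]
```

View pics/w4.png

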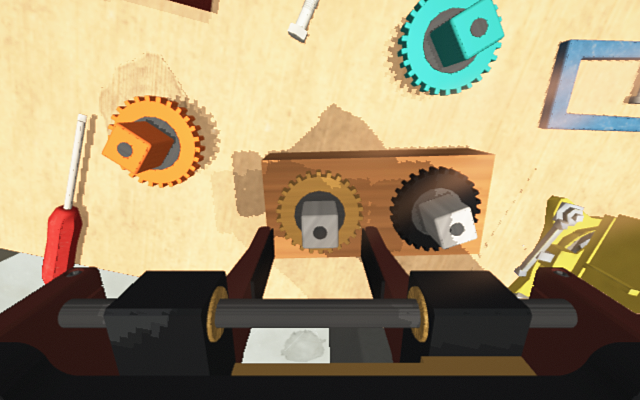

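The brass boss is centred at (320,233) between the fingers, square to them and within 2 px of the prediction. I descend 47 mm and grip.

```bash
python3 -m pendant '[{"ax":0,"ay":0,"az":0,"tx":0,"ty":0,"tz":24,"jaw":56},{"ax":0,"ay":0,"az":0,"tx":0,"ty":0,"tz":23,"jaw":56},{"ax":0,"ay":0,"az":0,"tx":0,"ty":0,"tz":0,"jaw":56},{"ax":0,"ay":0,"az":0,"tx":0,"ty":0,"tz":0,"jaw":20},{"ax":0,"ay":0,"az":0,"tx":0,"ty":0,"tz":0,"jaw":20},{"ax":0,"ay":0,"az":0,"tx":0,"ty":0,"tz":0,"jaw":20},{"ax":0,"ay":0,"az":0,"tx":0,"ty":0,"tz":0,"jaw":20},{"ax":0,"ay":0,"az":0,"tx":0,"ty":0,"tz":0,"jaw":20},{"ax":0,"ay":0,"az":0,"tx":0,"ty":0,"tz":0,"jaw":20},{"ax":0,"ay":0,"az":0,"tx":0,"ty":0,"tz":0,"jaw":20}]' 45
```

```text
time: 4.63
tool_pos: [425.7, 284.0, 64.4]
orientation: [3.117, 0.386, 0.001]
wrist_force: [0.0, -2.5, 6.5]
width: 25.7
grip_force: 45.0
```

```bash
python3 -m pendant '[{"ax":0,"ay":0,"az":0,"tx":0,"ty":0,"tz":-10,"jaw":20},{"ax":0,"ay":0,"az":0,"tx":0,"ty":0,"tz":-20,"jaw":20},{"ax":0,"ay":0,"az":0,"tx":0,"ty":0,"tz":-30,"jaw":20},{"ax":0,"ay":0,"az":0,"tx":0,"ty":0,"tz":-30,"jaw":20},{"ax":0,"ay":0,"az":0,"tx":0,"ty":0,"tz":-30,"jaw":20},{"ax":0,"ay":0,"az":0,"tx":0,"ty":0,"tz":-30,"jaw":20},{"ax":0,"ay":0,"az":0,"tx":0,"ty":0,"tz":-30,"jaw":20},{"ax":0,"ay":0,"az":0,"tx":0,"ty":0,"tz":-30,"jaw":20},{"ax":0,"ay":0,"az":0,"tx":0,"ty":0,"tz":-20,"jaw":20},{"ax":0,"ay":0,"az":0,"tx":0,"ty":0,"tz":-10,"jaw":20},{"ax":0,"ay":0,"az":0,"tx":0,"ty":0,"tz":0,"jaw":20}]'
python3 - <<'E'
from h import *
s=robot.observe();im=robot.capture("wrist");cv2.imwrite("pics/w5.png",im[:,:,::-1])
im=robot.capture("side");cv2.imwrite("pics/s5.png",im[:,:,::-1])
a=cv2.imread("pics/w5.png")[150:270,220:420];b=cv2.imread("pics/s5.png")[130:290,220:420]
cv2.imwrite("pics/c5.png",np.vstack([cv2.resize(a,(400,240)),cv2.resize(b,(400,320))]))
E
```

```text
time: 5.55
tool_pos: [425.6, 284.9, 305.9]
orientation: [-3.116, -0.386, -0.005]
wrist_force: [0.6, 0.5, -2.7]
width: 25.8
grip_force: 45.0
```

View pics/c5.png

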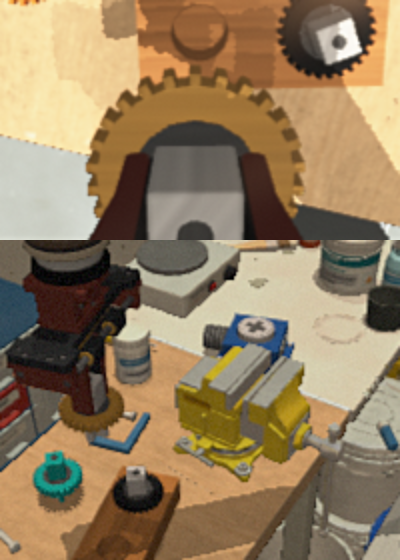

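The gear is held squarely with its wheel level. The black gear is still in the rack, and the vise is far below the stem. I travel to the drive and turn 15°.

```bash
python3 -m pendant '[{"ax":0,"ay":0,"az":0,"tx":-2,"ty":20,"tz":0,"jaw":20},{"ax":0,"ay":0,"az":0,"tx":-4,"ty":39,"tz":0,"jaw":20},{"ax":0,"ay":0,"az":0,"tx":-4,"ty":39,"tz":0,"jaw":20},{"ax":0,"ay":0,"az":0,"tx":-4,"ty":39,"tz":0,"jaw":20},{"ax":0,"ay":0,"az":0,"tx":-4,"ty":39,"tz":0,"jaw":20},{"ax":0,"ay":0,"az":0,"tx":-4,"ty":39,"tz":0,"jaw":20},{"ax":0,"ay":0,"az":0,"tx":-4,"ty":39,"tz":0,"jaw":20},{"ax":0,"ay":0,"az":0,"tx":-4,"ty":39,"tz":0,"jaw":20},{"ax":0,"ay":0,"az":0,"tx":-4,"ty":39,"tz":0,"jaw":20},{"ax":0,"ay":0,"az":0,"tx":-4,"ty":39,"tz":0,"jaw":20},{"ax":0,"ay":0,"az":0,"tx":-4,"ty":39,"tz":0,"jaw":20},{"ax":0,"ay":0,"az":0,"tx":-4,"ty":39,"tz":0,"jaw":20}]'
python3 -m pendant '[{"ax":0,"ay":0,"az":0,"tx":-4,"ty":39,"tz":0,"jaw":20},{"ax":0,"ay":0,"az":0,"tx":-6,"ty":27,"tz":0,"jaw":20},{"ax":0,"ay":0,"az":5,"tx":0,"ty":0,"tz":20,"jaw":20},{"ax":0,"ay":0,"az":5,"tx":0,"ty":0,"tz":30,"jaw":20},{"ax":0,"ay":0,"az":5,"tx":0,"ty":0,"tz":30,"jaw":20},{"ax":0,"ay":0,"az":0,"tx":0,"ty":0,"tz":20,"jaw":20},{"ax":0,"ay":0,"az":0,"tx":0,"ty":0,"tz":0,"jaw":20},{"ax":0,"ay":0,"az":0,"tx":0,"ty":0,"tz":0,"jaw":20},{"ax":0,"ay":0,"az":0,"tx":0,"ty":0,"tz":0,"jaw":20},{"ax":0,"ay":0,"az":0,"tx":0,"ty":0,"tz":0,"jaw":20}]'
python3 - <<'E'
from h import *
s=robot.observe();print(s["time"],s["tool_pos"],s["orientation"]);o=np.array(s["tool_pos"])
Rm=R.from_rotvec(s["orientation"]).as_matrix();print("yaw",np.degrees(np.arctan2(Rm[1,0],Rm[0,0])),Rm.round(4)[:,2])
print("to go, tool axes",Rm.T@(np.array([496.2,-228.5,132])-o))
E
```

```text
time: 6.65
tool_pos: [489.1, -164.2, 301.6]
orientation: [-3.117, -0.386, 0.005]
wrist_force: [1.1, 0.7, -2.1]
width: 25.9
grip_force: 45.0
time: 7.48
tool_pos: [497.4, -229.0, 204.9]
orientation: [3.141, -0.023, 0.003]
wrist_force: [0.5, 0.2, -2.4]
width: 25.7
grip_force: 45.0
7.4833 [ 497.35585485 -229.03045516  204.86897126] [ 3.14084312e+00 -2.34034196e-02  2.75859406e-03]
yaw -0.853809597444041 [ 1.8e-03 -7.0e-04 -1.0e+00]
to go, tool axes [-1.29198214 -0.56039174 72.86646073]
```

I'm over the socket at yaw -0.9°, 1.3 mm off. I correct that and go down to just above the mouth (the foot reaches it at TCP z = 122).

```bash
python3 -m pendant '[{"ax":0,"ay":0,"az":0,"tx":-1.5,"ty":-0.5,"tz":20,"jaw":20},{"ax":0,"ay":0,"az":0,"tx":0,"ty":0,"tz":25,"jaw":20},{"ax":0,"ay":0,"az":0,"tx":0,"ty":0,"tz":20,"jaw":20},{"ax":0,"ay":0,"az":0,"tx":0,"ty":0,"tz":10,"jaw":20},{"ax":0,"ay":0,"az":0,"tx":0,"ty":0,"tz":0,"jaw":20},{"ax":0,"ay":0,"az":0,"tx":0,"ty":0,"tz":0,"jaw":20},{"ax":0,"ay":0,"az":0,"tx":0,"ty":0,"tz":0,"jaw":20},{"ax":0,"ay":0,"az":0,"tx":0,"ty":0,"tz":0,"jaw":20}]'
python3 -m pendant '[{"ax":0,"ay":0,"az":0,"tx":0,"ty":0,"tz":3,"jaw":20},{"ax":0,"ay":0,"az":0,"tx":0,"ty":0,"tz":3,"jaw":20},{"ax":0,"ay":0,"az":0,"tx":0,"ty":0,"tz":3,"jaw":20},{"ax":0,"ay":0,"az":0,"tx":0,"ty":0,"tz":3,"jaw":20},{"ax":0,"ay":0,"az":0,"tx":0,"ty":0,"tz":0,"jaw":20},{"ax":0,"ay":0,"az":0,"tx":0,"ty":0,"tz":0,"jaw":20},{"ax":0,"ay":0,"az":0,"tx":0,"ty":0,"tz":0,"jaw":20}]'
```

```text
time: 8.15
tool_pos: [496.1, -228.7, 130.2]
orientation: [3.14, -0.024, 0.004]
wrist_force: [0.5, 0.5, -2.7]
width: 25.8
grip_force: 45.0
time: 8.73
tool_pos: [495.1, -228.4, 116.6]
orientation: [-3.141, 0.024, 0.0]
wrist_force: [0.8, -0.6, -1.7]
width: 25.7
grip_force: 45.0
```

The foot is 6 mm below the mouth with no contact force, so the splines have entered. I go on down towards the sprung floor (TCP about 98).

```bash
python3 -m pendant '[{"ax":0,"ay":0,"az":0,"tx":0,"ty":0,"tz":4,"jaw":20},{"ax":0,"ay":0,"az":0,"tx":0,"ty":0,"tz":4,"jaw":20},{"ax":0,"ay":0,"az":0,"tx":0,"ty":0,"tz":4,"jaw":20},{"ax":0,"ay":0,"az":0,"tx":0,"ty":0,"tz":4,"jaw":20},{"ax":0,"ay":0,"az":0,"tx":0,"ty":0,"tz":0,"jaw":20},{"ax":0,"ay":0,"az":0,"tx":0,"ty":0,"tz":0,"jaw":20},{"ax":0,"ay":0,"az":0,"tx":0,"ty":0,"tz":0,"jaw":20}]'
python3 -m pendant '[{"ax":0,"ay":0,"az":0,"tx":0,"ty":0,"tz":2,"jaw":20},{"ax":0,"ay":0,"az":0,"tx":0,"ty":0,"tz":2,"jaw":20},{"ax":0,"ay":0,"az":0,"tx":0,"ty":0,"tz":2,"jaw":20},{"ax":0,"ay":0,"az":0,"tx":0,"ty":0,"tz":0,"jaw":20},{"ax":0,"ay":0,"az":0,"tx":0,"ty":0,"tz":0,"jaw":20},{"ax":0,"ay":0,"az":0,"tx":0,"ty":0,"tz":0,"jaw":20}]' 58
```

```text
time: 9.32
tool_pos: [495.1, -228.4, 100.6]
orientation: [-3.141, 0.024, 0.0]
wrist_force: [0.5, -0.1, -2.4]
width: 25.3
grip_force: 45.0
time: 9.82
tool_pos: [495.5, -228.5, 95.1]
orientation: [3.141, -0.024, 0.001]
wrist_force: [-0.2, -0.6, 4.6]
width: 25.5
grip_force: 58.0
```

The spring has been met (+4.6 N at TCP z 95). I press on to home, expected at about TCP z 88.

```bash
python3 -m pendant '[{"ax":0,"ay":0,"az":0,"tx":0,"ty":0,"tz":2,"jaw":20},{"ax":0,"ay":0,"az":0,"tx":0,"ty":0,"tz":2,"jaw":20},{"ax":0,"ay":0,"az":0,"tx":0,"ty":0,"tz":1,"jaw":20},{"ax":0,"ay":0,"az":0,"tx":0,"ty":0,"tz":0,"jaw":20},{"ax":0,"ay":0,"az":0,"tx":0,"ty":0,"tz":0,"jaw":20},{"ax":0,"ay":0,"az":0,"tx":0,"ty":0,"tz":0,"jaw":20}]'
python3 -m pendant '[{"ax":0,"ay":0,"az":0,"tx":0,"ty":0,"tz":1,"jaw":20},{"ax":0,"ay":0,"az":0,"tx":0,"ty":0,"tz":1,"jaw":20},{"ax":0,"ay":0,"az":0,"tx":0,"ty":0,"tz":0,"jaw":20},{"ax":0,"ay":0,"az":0,"tx":0,"ty":0,"tz":0,"jaw":20},{"ax":0,"ay":0,"az":0,"tx":0,"ty":0,"tz":0,"jaw":20}]'
```

```text
time: 10.32
tool_pos: [495.5, -228.5, 90.0]
orientation: [3.141, -0.024, 0.001]
wrist_force: [-0.6, 0.4, 7.0]
width: 25.4
grip_force: 58.0
time: 10.73
tool_pos: [495.5, -228.5, 88.4]
orientation: [3.141, -0.024, 0.002]
wrist_force: [-2.3, 1.8, 9.7]
width: 25.8
grip_force: 58.0
```

```bash
python3 -m pendant '[{"ax":0,"ay":0,"az":0,"tx":0,"ty":0,"tz":0.7,"jaw":20},{"ax":0,"ay":0,"az":0,"tx":0,"ty":0,"tz":0,"jaw":20},{"ax":0,"ay":0,"az":0,"tx":0,"ty":0,"tz":0,"jaw":20},{"ax":0,"ay":0,"az":0,"tx":0,"ty":0,"tz":0,"jaw":20}]'
```

```text
time: 11.07
tool_pos: [495.5, -228.5, 88.3]
orientation: [3.141, -0.024, 0.002]
wrist_force: [-4.7, 1.9, 16.7]
width: 26.1
grip_force: 58.0
```

The force jumps while z stays put: the wheel is on the hub at the expected height. I add a little more push, hold it, and hand in.

```bash
python3 -m pendant '[{"ax":0,"ay":0,"az":0,"tx":0,"ty":0,"tz":0.5,"jaw":20},{"ax":0,"ay":0,"az":0,"tx":0,"ty":0,"tz":0,"jaw":20},{"ax":0,"ay":0,"az":0,"tx":0,"ty":0,"tz":0,"jaw":20},{"ax":0,"ay":0,"az":0,"tx":0,"ty":0,"tz":0,"jaw":20},{"ax":0,"ay":0,"az":0,"tx":0,"ty":0,"tz":0,"jaw":20},{"ax":0,"ay":0,"az":0,"tx":0,"ty":0,"tz":0,"jaw":20},{"ax":0,"ay":0,"az":0,"tx":0,"ty":0,"tz":0,"jaw":20}]'
python3 -c "
from bench import robot
s=robot.observe();print(s['tool_pos'],s['wrist_force'],s['ft_torque'])
if s['wrist_force'][2]<35: print(robot.close_job())"
```

```text
time: 11.65
tool_pos: [495.5, -228.5, 88.3]
orientation: [3.141, -0.024, 0.002]
wrist_force: [-5.2, 2.7, 21.3]
width: 25.8
grip_force: 58.0
[ 495.53155452 -228.51556283   88.29486188] [-5.23900107  2.69818111 21.31353117] [ 0.63856782  1.37095036 -0.02688373]
the job is handed in; nothing more can be done
None
```

The brass gear is in the drive socket, pressed home with the wheel on the hub and held there by the gripper at about 21 N; the job was handed in at 11.7 s, with home judged from tool height and force, not a final picture.

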